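# Weigh the jewellery case on the sprung hand scale

## Robot

A 6-joint arm with a two-finger parallel gripper is mounted at the origin on the work surface. World frame = base frame: x ahead of the robot, y to its left, z up, the work surface at z = 0. Lengths are in mm, angles in rad, forces in N, time in s.
With the tool pointing down it reaches from about 275 to 825 mm from the base axis. Payload 4.9 kg.
Tool frame: the origin (TCP) lies at the very end of the fingers, on their centre line; the grasp point (between the pads) lies 19 mm behind it; z points along the fingers, y is the line along which they close (so a half turn about z gives the same grasp; the last joint's range is limited). The gripper opens to 85 mm and grips with 20 to 120 N. Pads are 22 mm wide; open, the fingers measure 114 mm over their backs; the gripper's body (76 mm by 85 mm) begins 54 mm behind the grasp point. The pads swing forward as they close: fully open they stand 13 mm farther back than shut.
Start: joints at [-1.309, 0.326, -0.193, 1.052, 0, 1.437], TCP at [212.064, -507.491, 197.681] pointing down, gripper open.
Joint ranges: [-2.65, 2.65], [-0.97, 1.79], [-1.3, 1.35], [-1.93, 2.1], [-1.47, 1.37], [-3.14, 3.14]. Speed limits (rad/s): [2.57, 2.57, 3.14, 3.14, 3.14, 3.14].

## Interface

Orientations are given as [roll, pitch, yaw] about the fixed x, y, z axes, in that order (R = Rz(yaw) Ry(pitch) Rx(roll)).
In Python, from bench import bot, solve_ik, imaging gives the robot as it stands. Calls block until the motion is done:
- bot.move_ptp(position, orientation): joint-space move of the TCP to a pose.
- bot.movel(position, rot=None, max_speed=150, threshold=None): straight line of the TCP; rot=None keeps the orientation; max_speed is the mean speed in mm/s. With threshold (N) it stops when the force on the tool has changed by that much, and returns True; else False.
- bot.move_j(angles): joint-space move.
- bot.grip(opening, effort=None): opening from 0.0 (shut) to 1.0 (fully open); effort is the grip in N (None keeps the last); returns when the fingers have stopped.
- bot.dwell(seconds).
- solve_ik(position, orientation): joint angles nearest the present ones, or None.
- bot.get_state(): the state.
- imaging.capture(name): name is "scene" or "top" or "wrist"; returns the picture (384x512x3 uint8, blue, green, red); there is no depth.
- imaging.camera_model(name): a dict with "K" (3x3 intrinsics, pixels), "position" and "rotation" of the camera in the world. Camera axes: x right, y up, looking along -z (the intrinsics and any distortion apply to the point x, -y, -z); pixel columns grow to the right and rows downward; lengths in mm; the calibration is good to about 2 mm. A picture is of the moment at which its call begins: read the wrist's pose just before it. camera_model takes no time and is no camera call; for the wrist camera it gives the pose at the moment of the call.
A pose or a line that the arm cannot do raises bot.IKError and nothing moves.
- bot.sign_off(): hands the job in; it is judged then, once.
The state is a dict: "t": time; "qpos": joint angles; "joint_velocities": joint speeds; "effort": joint torques, N m; "tcp_pos": TCP position; "orientation": TCP orientation; "contact_force": force on the tool from outside, world axes, zero at the start; "wrist_torque": the same for the moment, N m; "opening": opening from 0.0 (shut) to 1.0 (fully open); "gripper_force": force on a finger pad.
Only numpy, scipy, OpenCV 4.12 (cv2) and the standard library are available. Lean on these libraries where they do the work, as an engineer would, in place of code of your own. Each camera call takes 0.05 s, during which the arm holds its last target. There are 200 camera calls.

## Task

Weigh the jewellery case: take the sprung hand scale from its forked stand, slip its hook under the case's steel handle, and raise it slowly until the case hangs about a centimetre clear of its tray, holding it still there for two seconds. Lower the case gently back into its tray, unhook, and hang the scale back in its fork. Only the scale may carry or touch the case, the mirrored lid must not be pressed hard, and the other things stay where they are.

Things in the scene. Friction and masses are not known exactly. Their poses are not given: they have to be found in the camera images.
- scale: Hand scale, 0.16 kg, hanging upright in the fork, axes parallel to the stand's at the start. Origin: centre of the underside of its square collar, z up. Collar 44 x 44 x 5 mm. Above it a white grip block, below it a square tube 22.5 mm wide, 70 mm long, out of which a steel rod with an open hook slides against a spring.
- grip (a point): Middle of the scale's grip block, 37 mm above the scale's origin: block 36 (x) x 24 (y) x 60 mm (5 to 65 mm above the origin). Grip it across y from above.
- tube_end (a point): Lower end of the scale's tube, where the rod comes out. The rod is not measured: it starts 0 to 3 mm out of its zero position, sticks by about 0.8 N, can be pushed in to 6 mm beyond zero (then it is solid) and pulled out to 60 mm; spring about 150 N/m.
- hook_zero (a point): Hook underside with rod at zero and hook screwed right in, 121 mm below the scale's origin, moving with the tube. The hook is screwed 0 to 30 mm further out (not measured, stays so). Hook: 6 mm wire in the scale's x-z plane; from its underside: bar rests at 6 mm, tip top at 18 mm (x +10 to +16), shank x -14 to -8. Move to +x to take a bar: bars 18 to 29 mm above the underside pass over the tip; then raise.
- stand: Fixed stand for the scale: base plate 120 (x, -50 to +70) x 110 x 8 mm, an upright 56 mm wide at x = +45 to +59 carrying two clear prongs along x that end at x = -32, each 12 mm wide, 32 mm gap between them, tops 180 mm above the table. Origin on the table under the fork's middle; the fork is open to -x (and above). The scale's tube hangs in the gap, its collar on the prongs.
- fork (a point): Point in the middle of the fork gap, level with the prongs' tops; where the scale's origin hangs. Axes as the stand.
- case: Closed dark wooden jewellery case, 110 (x) x 90 (y) x 50 mm, standing loose in its tray; contents unknown, 0.3 to 0.7 kg in all. Origin: centre of its underside, z up. Mirrored lid top at z = 54. Fixed steel handle of 6 mm round bar over the lid, in the y-z plane at x = 0: level bar from y = -27 to +27, its underside 20.5 mm above the lid, legs at y = -36 and +36.
- case_lid: The case's fragile mirrored lid plate, 104 (x) x 66 (y) x 4 mm, fixed in its top. Origin: centre of its underside, 50 mm above the case's origin; its top is the flat lid surface.
- bail (a point): Middle of the steel handle's level bar (bar centre, 77.5 mm above the case's underside).
- tray: Fixed pale pink acrylic tray that the case stands in, outside 136 (x) x 116 (y) x 12 mm, walls and floor 4 mm. Origin: centre of its underside on the table; floor top at z = 4.
- jar: Closed white ceramic cream jar, 52 mm across, 45 mm tall, bystander. Origin: underside centre.
- bangle: Gold-coloured plastic bangle lying flat, 68 mm across, 8 mm high, bystander. Origin: underside centre.
- tweezers: Steel tweezers lying flat, 90 mm long (x), bystander. Origin: underside centre.
- tray2: Fixed second pink acrylic tray, 130 (x) x 240 (y) x 12 mm, holding jar, bangle and tweezers. Origin: underside centre.
- organiser: Fixed clear three-tier stacking organiser, 130 (x) x 180 (y) x 135 mm high, off to the left, bystander. Origin: underside centre.
- mirror: Fixed small round mirror on a gold-coloured foot, 120 mm across, 200 mm high, off to the right, bystander. Origin: underside centre.
Mind the look-alikes: they are no part of the job. Of the things that look like the scale, the largest one is meant. Several things look just like the case: the one meant starts farthest to the robot's right.

How it is judged:
By the outcome, as a careful person would: the job done as asked, in the order asked, and still so for the second after the job is handed in, with the robot touching nothing.
It also fails if it takes over 72 s, if anything falls off the work surface, if the arm or the gripper's body presses on something with over 40 N, if the wrist force passes 120 N, or if a joint passes its speed limit or range.

## Working session

There is one attempt and no reset: what is moved stays moved. The work goes in short steps, each a Python script; the robot and the scene stay as the last script left them, time stands still between calls to the robot, and variables do not carry over. Pictures are saved under pics/ and viewed, at most 10 in all, crops included, and the job is handed in when it is done.

```bash
mkdir -p pics; ls; python3 - <<'E'
from bench import bot, imaging
import cv2, numpy as np
for n in ("scene","top"):
    im=imaging.capture(n); cv2.imwrite(f"pics/{n}0.png",cv2.resize(im,(800,600),interpolation=cv2.INTER_CUBIC)); cv2.imwrite(f"{n}_raw.png",im)
    m=imaging.camera_model(n); print(n,{k:np.round(v,4).tolist() if not isinstance(v,str) else v for k,v in m.items()})
print(bot.get_state()["t"])
E
```

```text
pics
scene {'K': [[357.7905, 0.0, 257.9015], [0.0, 357.7905, 194.5399], [0.0, 0.0, 1.0]], 'position': [1235.7398, -513.196, 679.0644], 'rotation': [0.9985, 0.0015, 0.9085]}
top {'K': [[366.8104, 0.0, 250.7407], [0.0, 366.8104, 192.5976], [0.0, 0.0, 1.0]], 'position': [522.3131, -14.2779, 1358.5877], 'rotation': [0.0735, 0.0198, -1.5479]}
0.1
```

View pics/scene0.png

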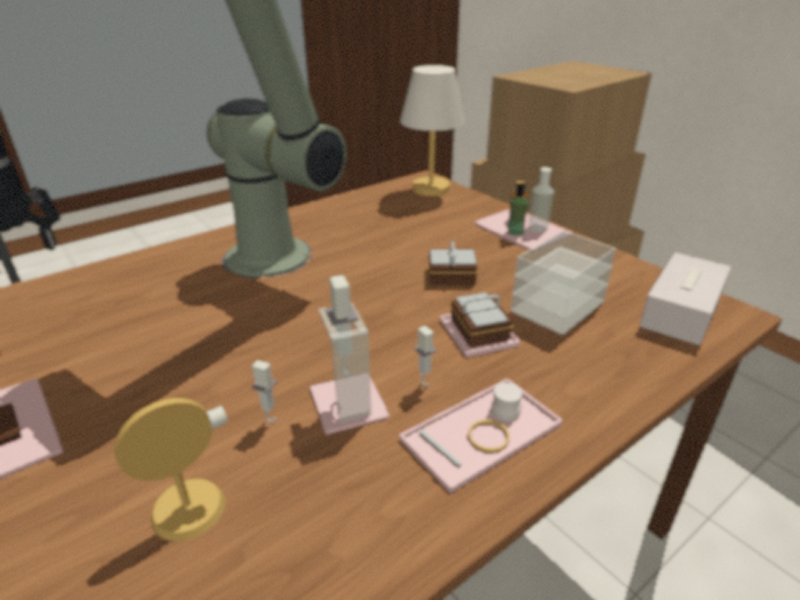

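View pics/top0.png

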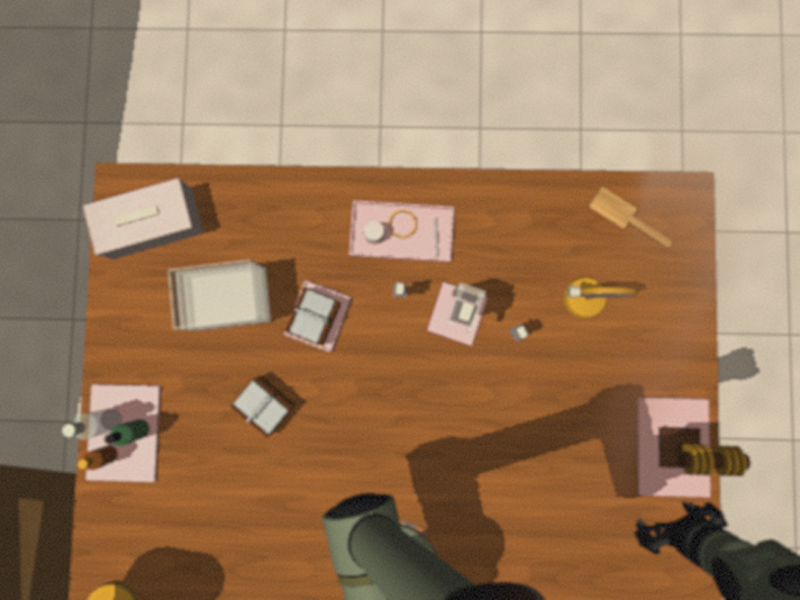

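Look-alikes. The scale candidates in scene pixels are (340,300) in the stand, (263,390) and (425,350); the one in the stand is by far the largest. The case candidates in top pixels are (316,315) in its tray and (262,405) with no tray, plus an unclear dark thing at (680,447). I'll check these in one enlarged composite.

```bash
cat > h.py <<'E'
from bench import bot, solve_ik, imaging
import cv2, numpy as np
from scipy.spatial.transform import Rotation as R
def cam(n):
    m=imaging.camera_model(n); return np.array(m["K"]),np.array(m["position"]),R.from_euler("xyz",m["rotation"]).as_matrix()
def ray(c,uv):
    K,p,Rm=c; d=np.linalg.solve(K,[uv[0],uv[1],1]); d=Rm@(d*[1,-1,-1]); return p,d/np.linalg.norm(d)
def onz(c,uv,z):
    p,d=ray(c,uv); return p+d*(z-p[2])/d[2]
def tri(obs):
    A=0;b=0;L=[ray(c,uv) for c,uv in obs]
    for p,d in L:
        M=np.eye(3)-np.outer(d,d);A=A+M;b=b+M@p
    X=np.linalg.solve(A,b); return X,[round(float(np.linalg.norm(np.cross(X-p,d))),1) for p,d in L]
def proj(c,X):
    K,p,Rm=c; v=(np.asarray(X)-p)@Rm*[1,-1,-1]; v=v@K.T; return v[...,:2]/v[...,2:]
E
python3 - <<'E'
from h import *
s=cv2.imread("scene_raw.png");t=cv2.imread("top_raw.png");w=imaging.capture("wrist")
def crop(i,u,v,W,H,k): return cv2.resize(i[v:v+H,u:u+W],None,fx=k,fy=k,interpolation=cv2.INTER_CUBIC)
a=crop(t,140,160,100,75,4)   # 400x300 cases
b=crop(t,255,160,100,75,4)   # stand
c=crop(s,190,165,160,120,2.5) # 400x300
d=cv2.resize(w,(400,300))
cv2.imwrite("pics/comp.png",np.vstack([np.hstack([a,b]),np.hstack([c,d])]))
f=lambda U,V:((U+.5)*.64-.5,(V+.5)*.64-.5)
T,S=cam("top"),cam("scene")
print("grip top",tri([(T,f(465,311)),(S,f(340,282))]))
print("bail",tri([(T,f(314,314)),(S,f(481,302))]))
print("right",onz(T,f(680,447),40)); print("other case",onz(T,f(262,405),77))
E
```

```text
grip top (array([ 588.02781572, -132.83056647,  240.33155769]), [0.0, 0.0])
bail (array([584.61331133, 189.37034981,  74.88064622]), [1.5, 1.5])
right [ 304.84565149 -639.21476494   40.        ]
other case [378.55499738 297.11564966  77.        ]
```

View pics/comp.png

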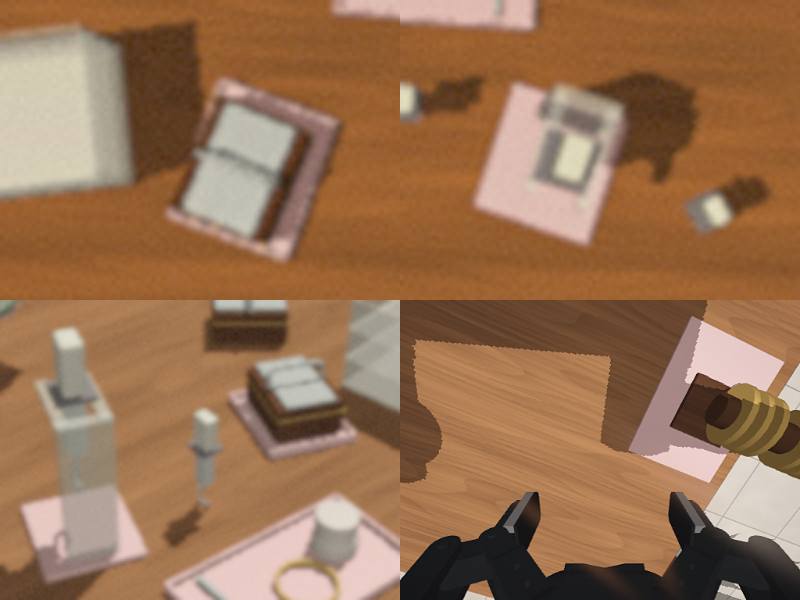

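The composite settles it. The dark thing at right is a bangle holder, not a case, so the case meant is the one in the pink tray at top (316,315), and the scale meant is the one in the stand. Next I'll go above the stand and look from close by, from two places.

```bash
python3 - <<'E'
from h import *
s=bot.get_state(); print(np.round(s["orientation"],3), s["contact_force"])
c=cam("wrist"); tr=R.from_euler("xyz",s["orientation"]).as_matrix()
print("cam in tool",np.round(tr.T@(c[1]-np.array(s["tcp_pos"])),1), "view dir tool",np.round(tr.T@(-c[2][:,2]),2))
import json
ims=[]
for i,(x,y) in enumerate([(500,-110),(540,-60)]):
    bot.move_ptp([x,y,330],[np.pi,0,-0.3+np.pi/2*0])
    c=cam("wrist"); im=imaging.capture("wrist"); cv2.imwrite(f"w{i}.png",im); np.savez(f"w{i}.npz",K=c[0],p=c[1],R=c[2]); ims.append(im)
    print(np.round(proj(c,[[588,-133,245],[584,189,77]]),0).tolist(), bot.get_state()["t"], np.round(bot.get_state()["qpos"],2))
cv2.imwrite("pics/w01.png",np.hstack([cv2.resize(i,(400,300)) for i in ims]))
E
```

```text
[-3.14  -0.     0.396] [ 0.06744563 -0.23808531 -0.125148  ]
cam in tool [  79.8   -0.  -175.7] view dir tool [-0.31  0.    0.95]
[[255.0, 83.0], [55.0, 158.0]] 2.0417 [-0.36  0.2  -0.02  1.34 -0.    3.08]
[[324.0, 111.0], [98.0, 173.0]] 7.15 [-0.25  0.26  0.06  1.36 -0.   -3.09]
```

View picture.

View pics/w01.png

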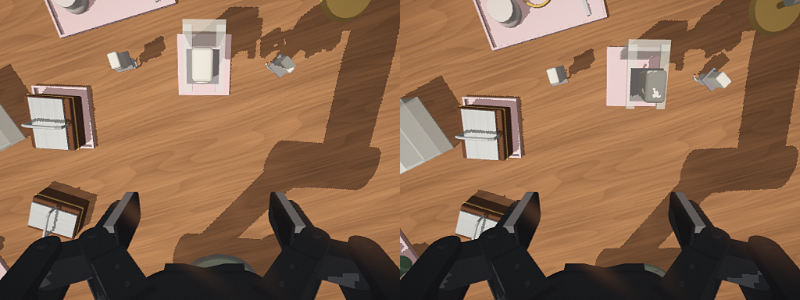

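The wrist views show the stand at (202,65) and (650,85), and the case in its tray at (48,122) and (487,130), both roughly aligned with the tool. I'll enlarge them for precise pixels.

```bash
python3 - <<'E'
from h import *
def crop(i,u,v): 
    return cv2.resize(i[v:v+75,u:u+100],None,fx=4,fy=4,interpolation=cv2.INTER_CUBIC)
a,b=cv2.imread("w0.png"),cv2.imread("w1.png")
cv2.imwrite("pics/c4.png",np.vstack([np.hstack([crop(a,210,50),crop(b,275,65)]),np.hstack([crop(a,20,125),crop(b,60,135)])]))
E
```

```text
(no output)
```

View pics/c4.png

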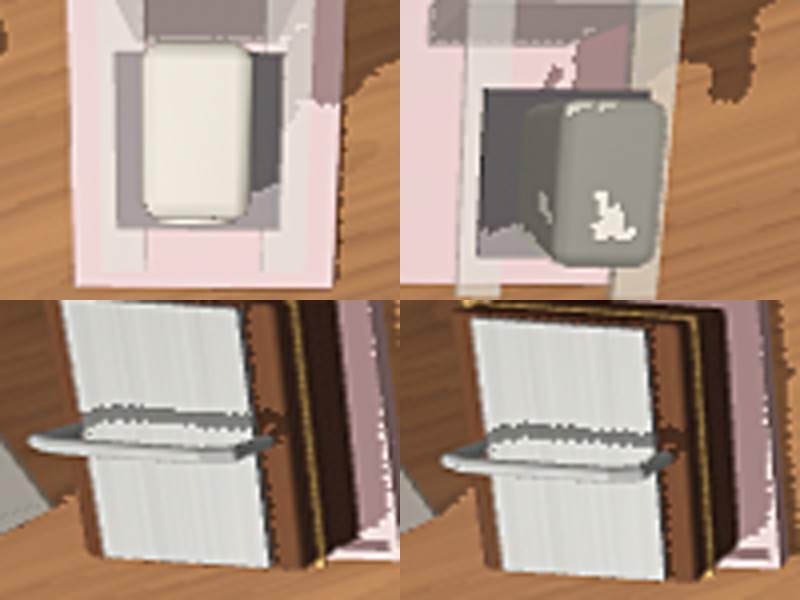

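```bash
python3 - <<'E'
from h import *
L=[np.load(f"w{i}.npz") for i in (0,1)]; C=[(l["K"],l["p"],l["R"]) for l in L]
O={'sa':(210,50),'sb':(275,65),'ca':(20,125),'cb':(60,135)}
n=lambda k,U,V:(O[k][0]+(U+.5)/4-.5,O[k][1]+(V+.5)/4-.5)
def P(nm,k,A,B):
    X,e=tri([(C[0],n(k+'a',*A)),(C[1],n(k+'b',*B))]); print(nm,np.round(X,1),e); return X
P("grip top c",'s',(198,128),(213,182))
tl=P("collar tl",'s',(115,52),(83,88)); bl=P("collar bl",'s',(115,228),(79,256))
q=[onz(C[0],n('sa',*p),185) for p in [(115,52),(283,52),(280,228),(115,228)]]
print("collar center z185",np.mean(q,0), "sides",[np.round(np.linalg.norm(q[i]-q[i-1]),1) for i in range(4)],"yaw",np.arctan2(*(q[0]-q[3])[1::-1]),np.arctan2(*(q[1]-q[2])[1::-1]))
qt=[onz(C[0],n('sa',*p),245) for p in [(145,42),(251,42),(251,217),(146,217)]]; print("grip top z245",np.mean(qt,0))
l=[P("lid",'c',a,b) for a,b in [((62,2),(71,18)),((240,10),(248,28)),((270,266),(264,280)),((103,252),(99,270))]]
print("lid c",np.mean(l,0),"x yaw",np.arctan2(*(l[0]-l[3])[1::-1]),np.arctan2(*(l[1]-l[2])[1::-1]))
for k,pts,c in (('ca',[(62,2),(240,10),(270,266),(103,252)],C[0]),('cb',[(71,18),(248,28),(264,280),(99,270)],C[1])):
    q=[onz(c,n(k,*p),58) for p in pts]; print(k,"z58",np.mean(q,0),[np.round(np.linalg.norm(q[i]-q[i-1]),1) for i in range(4)],np.arctan2(*(q[0]-q[3])[1::-1]),np.arctan2(*(q[1]-q[2])[1::-1]))
P("bail mid",'c',(150,144),(158,165))
e=[onz(C[0],n('ca',*p),81.5) for p in [(35,141),(270,145)]]; print("bar ends",e,"yaw",np.arctan2(-(e[0]-e[1])[0],(e[0]-e[1])[1]))
E
```

```text
grip top c [ 587.9 -136.7  244.4] [0.0, 0.0]
collar tl [ 614.9 -122.2  179.6] [0.0, 0.0]
collar bl [ 573.5 -108.8  187.5] [0.2, 0.2]
collar center z185 [ 587.27917963 -136.25384331  185.        ] sides [np.float64(43.3), np.float64(43.0), np.float64(43.3), np.float64(44.2)] yaw -0.32619671928415317 -0.29876449474570305
grip top z245 [ 587.1887913 -136.5424706  245.       ]
lid [640.4 213.3  47.7] [0.8, 0.8]
lid [616.2 143.8  55.9] [0.6, 0.6]
lid [519.1 183.6  55.1] [0.3, 0.3]
lid [544.5 245.2  57.3] [1.1, 1.1]
lid c [580.03953863 196.50097535  54.01102106] x yaw -0.32075870552059216 -0.3888053576249148
ca z58 [579.73540204 193.49294263  58.        ] [np.float64(100.2), np.float64(67.2), np.float64(103.3), np.float64(67.2)] -0.38105897593934507 -0.3804159544880683
cb z58 [580.07809856 194.08007523  58.        ] [np.float64(104.5), np.float64(68.0), np.float64(105.1), np.float64(68.0)] -0.3895438470761435 -0.38924939533782793
bail mid [579.  190.8  73.9] [0.5, 0.5]
bar ends [array([593.12869246, 225.13408236,  81.5       ]), array([565.62675385, 141.84247602,  81.5       ])] yaw -0.31891762628069237
```

```bash
cat >> h.py <<'E'
YS=-0.31; YC=-0.385
def O(y): return [np.pi,0,y+np.pi]
def off(p,y,dx,dy=0,z=None):
    return [p[0]+dx*np.cos(y)-dy*np.sin(y),p[1]+dx*np.sin(y)+dy*np.cos(y),z if z is not None else p[2]]
def st(): 
    s=bot.get_state(); return round(s["t"],2),np.round(s["tcp_pos"],1).tolist(),np.round(s["contact_force"],2).tolist(),round(s["opening"],3),round(s["gripper_force"],1)
E
python3 - <<'E'
from h import *
S=[587.5,-136.4]
bot.move_ptp([*S,275],O(YS)); print(st(),np.round(bot.get_state()["qpos"],2))
print(bot.movel([*S,198],max_speed=80,threshold=8)); print(st())
bot.grip(0.0,60); print(st())
bot.movel([*S,214],max_speed=40); print(st())
p=off(S,YS,-100,0,214); bot.movel(p,max_speed=120); print(st())
bot.movel([480,150,320],max_speed=200)
bot.dwell(.5); print(st())
im=imaging.capture("scene"); K=cam("scene")
c=proj(K,[480,150,220]).astype(int); print(c)
a=im[c[1]-50:c[1]+50,c[0]-65:c[0]+65]; w=imaging.capture("wrist")
cv2.imwrite("pics/hook.png",np.hstack([cv2.resize(a,(520,400),interpolation=cv2.INTER_CUBIC),cv2.resize(w[:, 116:396],(280,384))[:].repeat(1,0) if 0 else cv2.resize(w,(280,400))]))
E
```

```text
(9.72, [587.5, -136.3, 275.1], [0.84, 0.05, -0.34], 0.997, 0.0) [-0.35  0.39  0.1   1.28  0.   -0.04]
False
(10.83, [587.9, -136.6, 198.6], [-0.72, 0.1, 0.02], 1.002, 0.0)
(11.43, [587.8, -136.1, 198.4], [0.47, 1.72, 1.99], 0.263, 61.3)
(11.97, [587.5, -136.5, 214.1], [-0.48, 0.6, -1.96], 0.258, 60.8)
(12.96, [493.0, -106.2, 214.1], [-0.63, 0.06, -1.36], 0.263, 60.8)
(14.99, [480.0, 149.9, 320.0], [-0.03, 0.49, -2.34], 0.266, 60.8)
[277 142]
```

View pics/hook.png

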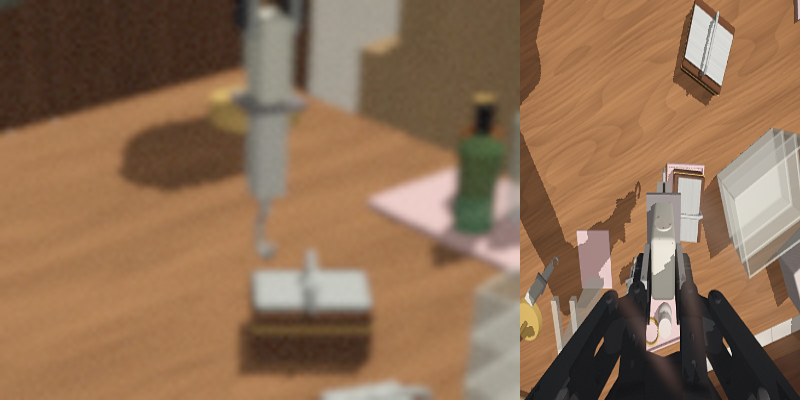

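The scale is held upright, with the collar at (268,100), the tube end at (265,195) and the hook bottom at (265,258). I'll turn that into a hook length, then lower the hook beside the handle in small steps until it touches the lid lightly.

```bash
cat >> h.py <<'E'
CASE=[579.7,193.6]
def fz(n=8):
    v=[]
    for _ in range(n): bot.dwell(.04); v.append(bot.get_state()["contact_force"])
    return np.mean(v,0)
E
python3 - <<'E'
from h import *
K=cam("scene")
def zof(U,V):
    p,d=ray(K,(277-65+(U+.5)/4-.5,142-50+(V+.5)/4-.5)); n=np.array([d[0],d[1]]); t=n@(np.array([480,150])-p[:2])/(n@n); return (p+t*d)[2]
z=[zof(268,102),zof(265,196),zof(265,259)]; print("collar,tube,hook z",np.round(z,1))
ln=302-z[2]; ln=(ln+70+(z[1]-z[2]))/2; print("len",ln)
ln=min(max(ln,121),155)
p=off(CASE,YC,-27)
bot.move_ptp([p[0],p[1],320],O(YC))
z0=58+ln+18+10; print("pre z",z0)
bot.movel([p[0],p[1],z0],max_speed=80); bot.dwell(.3); f=fz(15); print(st(),f)
zz=z0
for i in range(30):
    zz-=1.0; bot.movel([p[0],p[1],zz],max_speed=20); g=fz(5); print(round(zz,1),np.round(g-f,2))
    if g[2]-f[2]>0.6:
        g=fz(8)
        if g[2]-f[2]>0.6: print("contact",g-f); break
print(st())
E
```

```text
collar,tube,hook z [302.  227.4 174.1]
len 125.57091079894303Traceback (most recent call last):
  File "<stdin>", line 8, in <module>
  File "h.py", line 20, in off
    return [p[0]+dx*np.cos(y)-dy*np.sin(y),p[1]+dx*np.sin(y)+dy*np.cos(y),z if z is not None else p[2]]
                                                                                                  ~^^^
IndexError: list index out of range
```

```bash
python3 - <<'E'
from h import *
p=off(CASE,YC,-27,0,0)
bot.move_ptp([p[0],p[1],300],O(YC))
z0=58+126+18+9
bot.movel([p[0],p[1],z0],max_speed=80); bot.dwell(.3); f=fz(15); print(st(),f)
zz=z0
for i in range(20):
    zz-=1.0; bot.movel([p[0],p[1],zz],max_speed=20); g=fz(5); print(round(zz,1),np.round(g-f,2))
    if g[2]-f[2]>0.6:
        g=fz(8)
        if g[2]-f[2]>0.6: print("contact",g-f); break
print(st())
im=imaging.capture("scene"); c=proj(cam("scene"),[*CASE,100]).astype(int); print(c)
w=imaging.capture("wrist")
cv2.imwrite("pics/lid.png",np.hstack([cv2.resize(im[c[1]-37:c[1]+38,c[0]-50:c[0]+50],(400,300),interpolation=cv2.INTER_CUBIC),cv2.resize(w[100:325,156:456],(400,300))]))
E
```

```text
(17.75, [554.7, 203.7, 211.0], [0.28, -0.65, -2.14], 0.259, 60.8) [ 0.10924117 -0.03939605 -1.89233043]
210.0 [-0.3  -0.18 -0.26]
209.0 [-0.44  0.34  0.18]
208.0 [ 0.01  0.28 -0.12]
207.0 [-0.34 -0.2  -0.26]
206.0 [-0.04  0.27 -0.13]
205.0 [-0.2  -0.06  0.29]
204.0 [ 0.21 -0.46  0.82]
203.0 [ 0.24 -0.06 -0.18]
202.0 [-0.04 -0.16  0.32]
201.0 [0.26 0.25 0.36]
200.0 [-0.22  0.21  0.41]
199.0 [-0.18  0.34 -0.11]
198.0 [0.01 0.07 0.46]
197.0 [-0.25  0.56  0.58]
196.0 [ 0.32 -0.12  0.72]
contact [-0.06947882  0.10514049  0.7789589 ]
(25.29, [554.7, 203.7, 196.0], [-0.2, 0.72, -1.5], 0.262, 60.8)
[307 185]
```

View pics/lid.png

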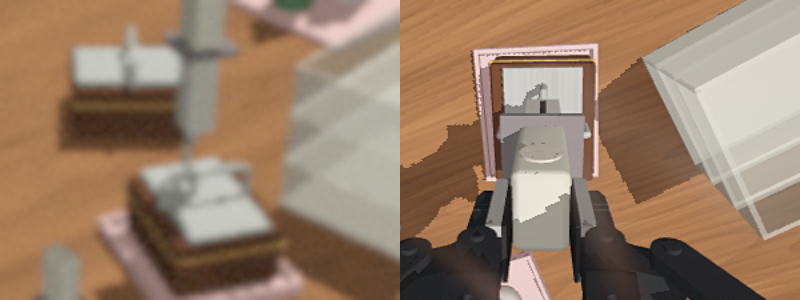

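The force has climbed steadily since z≈202, which agrees with the camera length of 126 mm. So the hook is resting lightly on the lid at about 0.8 N, with the rod pushed in roughly 5 mm and held there by friction. It sits centred on the lid, on the robot side of the bar. Next: raise it 1.2 mm, slide +x under the bar, then lift slowly while watching the force.

```bash
python3 - <<'E'
from h import *
p=off(CASE,YC,-27,0,197.2); bot.movel(p,max_speed=10); f0=fz(8); print("up",f0)
q=off(CASE,YC,0.5,0,197.2)
print("hit",bot.movel(q,max_speed=25,threshold=3.5)); f=fz(8); print(st(),f-f0)
z=197.2
for i in range(14):
    z+=2; bot.movel([q[0],q[1],z],max_speed=20); g=fz(4); print(z,np.round(g-f0,2))
    if g[2]-f0[2]<-1.8: break
im=imaging.capture("scene"); cv2.imwrite("s_hook.png",im); print(st())
c=(307,185)
cv2.imwrite("pics/hooked.png",cv2.resize(im[c[1]-40:c[1]+35,c[0]-50:c[0]+50],(600,450),interpolation=cv2.INTER_CUBIC))
E
```

```text
up [ 0.05872603  0.20961732 -2.00812679]
hit False
(27.57, [580.1, 193.5, 197.2], [0.91, 0.98, -1.61], 0.262, 60.8) [-0.02349999  0.04107761  0.03555776]
199.2 [-0.53 -0.58  0.27]
201.2 [-0.18  0.09  0.13]
203.2 [-0.01 -0.15  0.25]
205.2 [-0.18 -0.9   0.27]
207.2 [-0.35 -0.37  0.68]
209.2 [-0.07 -0.44  0.01]
211.2 [-0.26  0.02 -0.18]
213.2 [-0.08 -0.14  0.02]
215.2 [-0.41 -0.3   0.08]
217.2 [-0.34 -0.73  0.35]
219.2 [ 0.02 -0.65  0.11]
221.2 [-0.33  0.   -0.7 ]
223.2 [-0.09 -0.09 -0.18]
225.2 [-0.04 -0.45 -0.51]
(33.46, [580.2, 193.4, 225.3], [-0.11, -0.41, -2.77], 0.266, 60.6)
```

View pics/hooked.png

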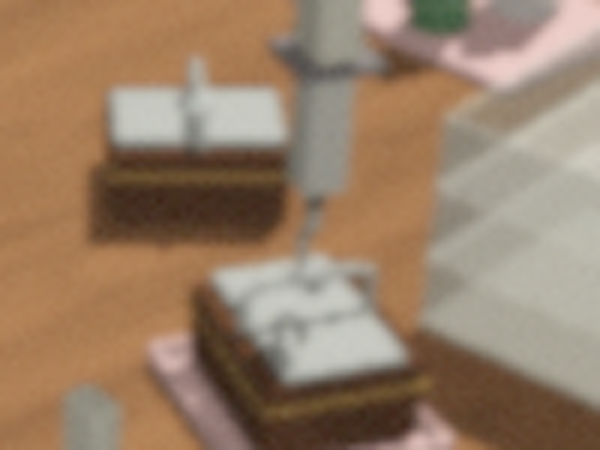

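Force is too low for a loaded spring, so the hook may have missed the bar. I'll overlay the expected bar and hook positions on this picture to decide.

```bash
python3 - <<'E'
from h import *
im=cv2.imread("s_hook.png"); K=cam("scene"); c=(307,185); u0,v0=c[0]-35,c[1]-30
big=cv2.resize(im[v0:v0+60,u0:u0+80],(800,600),interpolation=cv2.INTER_CUBIC)
g=lambda X:tuple(np.round((proj(K,X)-[u0,v0]+.5)*10-.5).astype(int).tolist())
H=lambda dx,dy,z,b=CASE:np.array(off(b,YC,dx,dy,z))
cv2.line(big,g(H(0,-27,81.5)),g(H(0,27,81.5)),(0,255,0),1)
for y in(-27,27): cv2.line(big,g(H(0,y*4/3,58)),g(H(0,y*4/3,78)),(0,255,0),1)
L=[H(a,b,58) for a,b in((-52,-33),(52,-33),(52,33),(-52,33),(-52,-33))]
for a,b in zip(L,L[1:]): cv2.line(big,g(a),g(b),(255,0,0),1)
def hook(zu,col):
    P=[H(x+.5,0,zu+z) for x,z in((-11,50),(-11,12),(-8,5),(0,3),(8,5),(13,12),(13,18))]
    for a,b in zip(P,P[1:]): cv2.line(big,g(a),g(b),col,1)
hook(207.3-120,(0,0,255)); hook(78.5-6,(255,0,255))
cv2.imwrite("pics/ov.png",big); print(st())
E
```

```text
(33.46, [580.2, 193.4, 225.3], [-0.11, -0.41, -2.77], 0.266, 60.6)
```

View pics/ov.png

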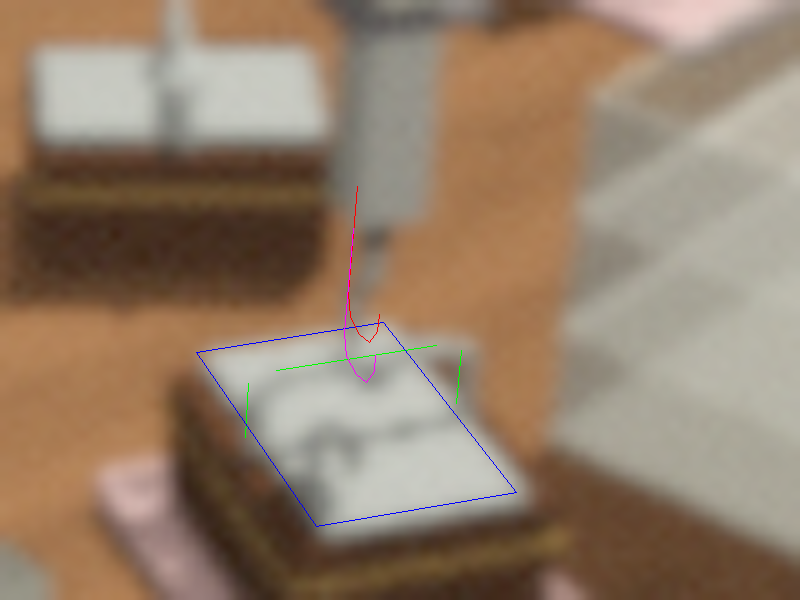

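```bash
python3 - <<'E'
from h import *
q=off(CASE,YC,0.5,0,0); z=225.2
for i in range(4):
    z+=2.5; bot.movel([q[0],q[1],z],max_speed=15); g=fz(6); print(z,np.round(g,2))
im=imaging.capture("scene"); cv2.imwrite("s2.png",im)
a=cv2.imread("s_hook.png"); c=(307,185); u0,v0=c[0]-25,c[1]-37
f=lambda i:cv2.resize(i[v0:v0+75,u0:u0+50],(400,600),interpolation=cv2.INTER_CUBIC)
cv2.imwrite("pics/cmp.png",np.hstack([f(a),f(im)])); print(st())
E
```

```text
227.7 [-0.03 -0.15 -3.13]
230.2 [-0.15 -0.21 -3.71]
232.7 [-0.09 -0.42 -3.83]
235.2 [-0.06 -0.47 -3.82]
(35.77, [580.2, 193.4, 235.3], [-1.03, 0.2, -4.58], 0.261, 60.5)
```

View pics/cmp.png

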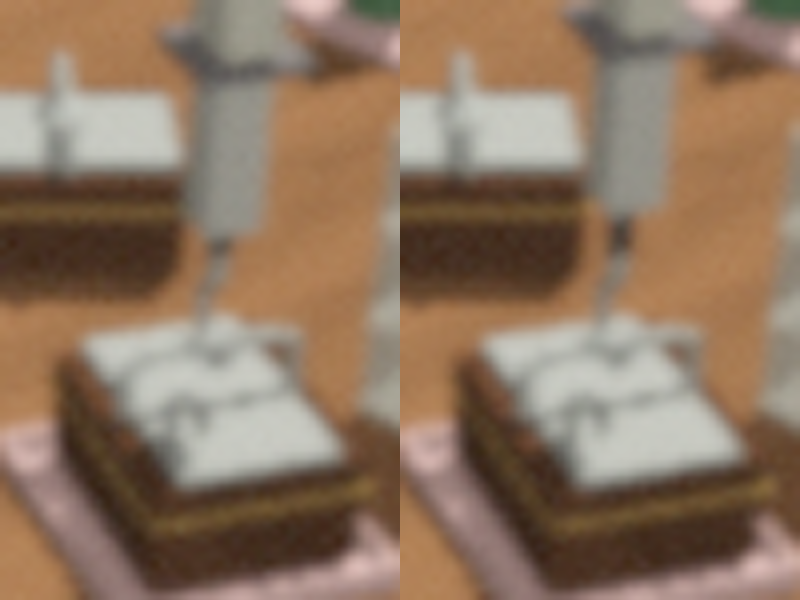

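The hook has caught: the dark section of rod at (620,230) has grown while the hook stays at the bar. I'll keep raising it slowly, track the case's lift numerically in the scene picture, hold it, and then lower it.

```bash
cat >> h.py <<'E'
KS=cam("scene"); REF=cv2.cvtColor(cv2.imread("s2.png"),cv2.COLOR_BGR2GRAY).astype(np.float32)
DV=proj(KS,[*CASE,64])-proj(KS,[*CASE,44])
def lift():
    im=cv2.cvtColor(imaging.capture("scene"),cv2.COLOR_BGR2GRAY).astype(np.float32)
    T=REF[189:217,289:327]; S=im[174:227,277:339]
    r=cv2.matchTemplate(S,T,cv2.TM_CCOEFF_NORMED); _,_,_,l=cv2.minMaxLoc(r)
    W=np.array([[1,0,l[0]],[0,1,l[1]]],np.float32)
    try: cc,W=cv2.findTransformECC(T,S,W,cv2.MOTION_TRANSLATION,(3,50,1e-4))
    except cv2.error: cc=-1
    d=np.array([W[0,2]-12,W[1,2]-15]); return float(d@DV/(DV@DV)*20),np.round(d,2).tolist(),round(cc,3)
E
python3 - <<'E'
from h import *
q=off(CASE,YC,0.5,0,0); z=235.2
print(lift(),DV)
for i in range(28):
    L,d,cc=lift(); 
    if L>10.3: break
    dz=2.5 if L<2 else max(.5,min(2.5,11-L))
    z+=dz
    if z>300: break
    bot.movel([q[0],q[1],z],max_speed=15); bot.dwell(.1); s=bot.get_state()
    print(round(z,1),round(s["contact_force"][2],2),round(L,1),d,cc)
bot.dwell(.5); print("settled",lift(),st())
E
```

```text
(0.09393889108188247, [0.05999999865889549, -0.019999999552965164], 0.998) [ 0.45343748 -5.25405441]
237.7 -3.85 0.1 [0.05000000074505806, -0.019999999552965164] 0.997
240.2 -4.75 0.0 [0.029999999329447746, -0.009999999776482582] 0.997
242.7 -5.05 -0.0 [0.019999999552965164, 0.0] 0.997
245.2 -4.5 -0.0 [0.0, 0.0] 0.997
247.7 -5.9 -0.0 [-0.03999999910593033, 0.0] 0.997
250.2 -7.4 -0.0 [-0.05000000074505806, 0.009999999776482582] 0.997
252.7 -7.09 0.3 [0.09000000357627869, -0.05999999865889549] 0.995
255.2 -6.87 0.7 [0.019999999552965164, -0.18000000715255737] 0.995
257.7 -7.46 2.7 [0.14000000059604645, -0.7099999785423279] 0.995
260.2 -8.29 5.0 [0.20999999344348907, -1.309999942779541] 0.995
262.7 -7.3 7.3 [0.25, -1.9199999570846558] 0.994
263.9 -7.98 9.8 [0.33000001311302185, -2.559999942779541] 0.993
settled (10.785151354291484, [0.30000001192092896, -2.8299999237060547], 0.993) (41.96, [580.2, 193.4, 263.9], [0.32, 0.54, -7.35], 0.264, 60.1)
```

The case hangs 10.8 mm clear and steady, with about 5.4 N of load. I'll hold it, lower it gently, and unhook the same way it went on.

```bash
python3 - <<'E'
from h import *
q=off(CASE,YC,0.5,0,0)
bot.dwell(2.0); print("held",lift(),st())
bot.movel([*q[:2],254],max_speed=10); bot.movel([*q[:2],248],max_speed=6); print("down",lift(),st())
bot.movel([*q[:2],215],max_speed=35); 
bot.movel([*q[:2],198],max_speed=15); g=fz(5); print("on lid",g)
if g[2]<2:
    bot.movel([*q[:2],199.2],max_speed=10)
    p=off(CASE,YC,-28,0,199.2); print("hit",bot.movel(p,max_speed=25,threshold=3.5)); print(st(),lift())
E
```

```text
held (10.80741277323773, [0.3199999928474426, -2.8299999237060547], 0.993) (44.01, [580.2, 193.4, 263.9], [-0.63, -0.33, -7.95], 0.26, 60.1)
down (-0.0039297134406378505, [-0.019999999552965164, -0.0], 0.996) (46.35, [580.2, 193.4, 248.0], [0.23, -0.86, -7.07], 0.263, 60.3)
on lid [ 0.09927695 -0.13983025 -1.48531681]
hit False
(50.49, [553.9, 204.0, 199.2], [0.5, -0.35, -3.06], 0.262, 60.8) (0.33434369470951086, [0.019999999552965164, -0.09000000357627869], 0.971)
```

```bash
python3 - <<'E'
from h import *
S=[587.6,-136.3]
p=off(CASE,YC,-28,0,0)
bot.movel([*p[:2],225],max_speed=40,threshold=3.5); print(lift(),st())
bot.movel([*p[:2],300],max_speed=150)
a=off(S,YS,-100,0,290); bot.movel([480,150,300],max_speed=200); print("case",lift())
bot.movel(a,O(YS),max_speed=220)
a[2]=213; bot.movel(a,max_speed=120); print(st())
print("in hit",bot.movel([*S,213],max_speed=70,threshold=5)); print(st())
print("down hit",bot.movel([*S,196.5],max_speed=15,threshold=3)); print(st())
im=imaging.capture("scene"); cv2.imwrite("s3.png",im)
E
```

```text
(0.29057585944921915, [-0.07000000029802322, -0.07999999821186066], 0.977) (51.38, [553.5, 204.1, 224.7], [0.16, -0.54, -2.29], 0.259, 60.8)
case (0.015037402197127507, [-0.23999999463558197, -0.019999999552965164], 0.986)
(54.8, [492.8, -105.7, 213.7], [-0.03, -0.04, -1.62], 0.257, 60.8)
in hit False
(56.38, [587.3, -136.2, 213.1], [-0.06, 1.51, -1.71], 0.263, 60.8)
down hit True
(57.27, [587.5, -136.2, 198.3], [-0.42, 1.24, 5.37], 0.261, 61.6)
```

```bash
python3 - <<'E'
from h import *
bot.movel([587.5,-136.2,198.5],max_speed=10)
bot.grip(1.0); print(st())
bot.movel([587.5,-136.2,300],max_speed=80)
bot.move_ptp([430,-60,330],O(YS)); bot.dwell(.3); print(st())
a=cv2.imread("scene_raw.png").astype(np.float32); b=imaging.capture("scene").astype(np.float32)
A=lambda u0,u1,v0,v1:round(float(np.abs(cv2.GaussianBlur(a,(0,0),1)-cv2.GaussianBlur(b,(0,0),1))[v0:v1,u0:u1].mean()),2)
print("scale",A(205,240,175,270),"case",A(280,335,180,230),"tray2",A(255,362,240,312),"bg",A(100,150,340,380)); 
for n,(u0,u1,v0,v1) in {"grip":(207,227,176,206),"hookarea":(205,248,205,270)}.items():
    g=lambda i:cv2.cvtColor(i[v0:v1,u0:u1],cv2.COLOR_BGR2GRAY); print(n,cv2.phaseCorrelate(g(a),g(b)))
E
```

```text
(58.28, [587.5, -136.2, 198.5], [-0.78, -0.58, -0.44], 1.002, 0.0)
(60.74, [430.7, -60.4, 329.4], [-0.4, 0.2, -0.84], 1.0, 0.0)
scale 2.57 case 2.24 tray2 2.37 bg 2.11
grip ((-0.14484267467611822, 0.011512912145398957), 1.013002982934316)
hookarea ((0.4151771575846368, 0.048182061495971595), 0.9824530342478811)
```

The scale hangs back where it started, and the case and the bystanders are unmoved.

```bash
python3 -c "
from bench import bot
print(bot.sign_off(), bot.get_state()['t'])"
```

```text
the job is handed in; nothing more can be done
the job is handed in; nothing more can be done
```

The job is handed in at about 61 s: the case (about 5.4 N, roughly 0.55 kg) hung 10.8 mm clear for over two seconds, then went gently back into its tray, and the scale is back in its fork.

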